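# Clear the lid and hold the stock box open

### The job

A medicine carton is standing on the lid of the white stock box: stand it upright on the floor of the empty blue bin and let go of it. Then lift the lid of the stock box with the gripper to 60 degrees from closed and keep holding it there, so that a colleague can count the stock: the lid falls shut by itself, so the program finishes while still holding it, steady at that angle. Leave the other items on the counter alone.

Things in the scene. Friction and masses are not known exactly. Their poses are not given: they have to be found in the camera images.
- stockbox: White open-topped storage box fixed to the counter, 200 (its x) x 220 (its y) x 110 mm high, walls 5 mm. Origin: centre of its underside. Its x axis points from the handle side (facing the robot) to the hinge side. It stands on the left or on the right.
- lid (a joint): Angle in rad of the pale blue lid of the stock box (200 x 220 x 8 mm, 0.2 to 0.35 kg): 0 closed, grows as it opens, 1.047 = 60 degrees, stop at 1.4. It is hinged along the box's far (+x) top rim; the handle edge swings up and away from the robot. The hinge is almost frictionless and the lid falls shut from any angle when not held.
- lid_handle (a point): Middle of the black round grip bar on the lid (where to grip). The bar runs along the lid's y for 100 mm and is 11 mm thick, on two posts 85 mm apart; its centre line is 35 mm above the lid's upper face and, with the lid closed, 30 mm in from the front (-x) edge: 170 mm from the hinge line towards the front and 43 mm above it. The round bar can turn between the fingers. Axes turn with the lid, and equal the box's when it is closed.
- lid_hinge (a point): Middle of the lid's hinge line: the far (+x) edge of the box's top rim, 110.5 mm above the counter. The hinge line runs along the box's y axis.
- carton_center (a point): Centre of the loose medicine carton, white with an orange and a blue band, 45 (its x) x 60 (its y) x 90 mm (its z, up), 0.08 to 0.17 kg. At the start it stands upright on the lid, behind the handle, its underside 118.5 mm above the counter.
- bin: The empty dark blue picking bin, fixed to the counter: 160 (its x) x 150 (its y) mm outside, walls and floor 4 mm; back wall (+x) 60 mm high, side walls 50 mm, front lip (-x, with a blank white label) 35 mm. Origin: centre of its underside. It stands on the side that the stock box does not. (A like bin farther back, at the left, is full of white bottles, 82 mm high in all: not that one.)
- pill_bottle_mid (a point): Bystander: white pill bottle with a blue label, 44 mm across and 75 mm high, standing near the robot. This point is half-way up.
- amber_bottle_mid (a point): Bystander: amber bottle, 52 mm across and 110 mm high, standing beyond the work. This point is half-way up.
- cup: Bystander: small red dosing cup, 60 mm across its mouth and 55 mm high, standing beyond the work. Origin: centre of its underside.
- flat_carton: Bystander: white carton with a red band, lying, 100 (its x) x 50 x 28 mm high, at the robot's right. Origin: centre of its underside.
Things that resemble listed ones, but are neither listed nor needed, are in the scene too. Leave any turquoise look-alike of the bin alone.

How it is judged:
By the outcome, as a careful person would: the job done as asked, in the order asked, and still so for the second after the job is handed in, while the arm keeps its last pose, push and grip.
It also fails if it takes over 64 s, if anything falls off the work surface, if the arm or the gripper's body presses on something with over 40 N, if the wrist force passes 120 N, or if a joint passes its speed limit or range.

### The arm

A 7-joint arm with a two-finger parallel gripper is mounted at the origin on the work surface. World frame = base frame: x ahead of the robot, y to its left, z up, the work surface at z = 0. Lengths are in m, angles in rad, forces in N, time in s.
With the tool pointing down it reaches from about 0.4 to 0.85 m from the base axis. Payload 10.4 kg.
Tool frame: the origin (TCP) lies at the centre of the arm's flange, where the gripper is bolted on; the fingertips stand 173 mm ahead of it and the grasp point (between the pads) lies 155 mm ahead of it; z points along the fingers, y is the line along which they close (so a half turn about z gives the same grasp; the last joint's range is limited). The gripper opens to 85 mm and grips with 20 to 120 N. Pads are 22 mm wide; open, the fingers measure 114 mm over their backs; the gripper's body (76 mm by 85 mm) begins 54 mm behind the grasp point. The pads swing forward as they close: fully open they stand 13 mm farther back than shut.
Start: joints at [-1.184, 0.332, -0.065, 1.46, 0.022, 1.35, -0.088], TCP at [0.249, 0.573, 0.405] pointing down, gripper open.
Joint ranges: [-2.6, 2.6], [-0.5, 2.12], [-1.47, 1.34], [0.16, 2.42], [-1.27, 4.41], [0.06, 2.06], [-2.6, 2.6]. Speed limits (rad/s): [2.22, 2.22, 2.79, 2.79, 3.14, 3.14, 3.14].

### API

Orientations are given as a unit quaternion [x, y, z, w].
In Python, from workcell import manip, viewer, finder gives the robot as it stands.
- The arm moves only by the tool arm_command, never from a script. Its argument "plan" is a list of rows, each an object with "dp": the shift along the tool's x, y, z in mm, a list of three; "spin": the turn about the tool's z in rad. A call has 1 to 5 rows; each row shifts and turns the commanded pose from where the row before left it, along the tool's axes as they then stand; what a row does not reach is not made up. A row lasts 1/10 s, in which the tool goes at most 50 mm and 8.59 degrees, less where a joint would pass 70% of its speed; a pose out of reach is approached as far as the arm can. A call is refused whole if a number of a shift passes 50 or a number of a turn 0.15, either way. A call with a gripper value outside its range is refused whole. "grip" is the closure, from -1 (fully open) to 1 (shut), set as the call begins (left out, the last holds). The fingers move at their own pace and stop on an object; "newtons" is the grip in N (left out, the last holds). Time passes only in rows, so rows that do not move let the fingers close. It gives the time, the measured TCP pose, the force, the opening and the grip force at its end, in the units of the state.
- manip.get_obs(): the state, without advancing time (a new reading comes with each control period).
- viewer.camera(name): name is "scene" or "top" or "wrist"; returns the picture (384x512x3 uint8, blue, green, red); there is no depth.
- viewer.camera_params(name): a dict with "vertical_fov" (degrees; the focal length in pixels is half the picture's height over the tangent of half this angle, whatever the lens; pixels are square), "cx", "cy" (the principal point, pixels), "R" (3x3) and "t" (3): a world point X has camera coordinates R X + t; the wrist camera has in their place "T_tool_cam" (4x4, takes a point from camera to tool coordinates, whose origin is the TCP and whose axes are the flange's). Camera axes: x right, y down, z forward; pixel columns grow to the right and rows downward; lengths in m; the calibration is good to about 2 mm. A picture is of the moment at which its call begins: read the wrist's pose just before it. camera_params takes no time and is no camera call.
- manip.hand_in(): hands the job in; it is judged then, once.
Trained networks look in the newest picture that a camera, given by its name, has taken for a name from the list of things; names that differ only in an ending like _2 or _b are one class to them, and where a whole thing is asked for, a point or a joint stands for the part that bears it (a point fixed in the world has none). Each returns a list of dicts, best first, with "score" (0 to 1); they miss things now and then, are a little off and sometimes report something else, mostly with a low value. They report only what shows in the picture. A call takes as long as a camera call. They do not tell look-alikes from the thing itself.
- finder.find_in(camera, thing): "position" ([x, y, z] in m, in world coordinates, good to about 4 mm: the middle of the surface that is visible of it).
The state is a dict: "clock": time; "joint_pos": joint angles; "joint_velocities": joint speeds; "tau": joint torques, N m; "position": TCP position; "ee_rot": TCP orientation; "ft_force": force on the tool from outside, world axes, zero at the start; "torque": the same for the moment, N m; "grip_width": opening from 0.0 (shut) to 1.0 (fully open); "grasp_force": force on a finger pad.
Only numpy, scipy, OpenCV 4.12 (cv2) and the standard library are available. Lean on these libraries where they do the work, as an engineer would, in place of code of your own. Each camera call takes 0.05 s, during which the arm holds its last target. There are 200 camera calls.

## Working session

There is one attempt and no reset: what is moved stays moved. The work goes in short steps, Python scripts to look and compute and a tool call to move; the robot and the scene stay as the last step left them, time stands still between calls to the robot, and variables do not carry over. Pictures are saved under pics/ and viewed, at most 10 in all, crops included, and the job is handed in when it is done.

Besides the shell and the picture viewer there is one more tool, called by a JSON object that holds its "fn" and its "kwargs", one argument or row to a line. arm_command: Moves the arm, as the interface text tells. Its arguments: {"type":"object","properties":{"plan":{"type":"array","items":{"type":"object","properties":{"dp":{"type":"array","items":{"type":"number"}},"spin":{"type":"number"}}}},"grip":{"type":"number"},"newtons":{"type":"number"}},"required":["plan"]}

```bash
mkdir -p pics; ls; cat > h.py <<'E'
import numpy as np,cv2
from workcell import manip,viewer,finder
from scipy.spatial.transform import Rotation as Ro
E
python3 - <<'E'
from h import *
o=manip.get_obs(); print({k:np.round(v,3) for k,v in o.items()})
ims=[]
for c in("scene","top"):
    im=viewer.camera(c);cv2.imwrite(f"pics/{c}0.png",im)
    p=viewer.camera_params(c);print(c,{k:np.round(v,3).tolist() for k,v in p.items()})
    for t in("stockbox","lid","lid_handle","carton_center","bin"):
        print(t,[(np.round(d["position"],3).tolist(),round(d["score"],2)) for d in finder.find_in(c,t)])
E
```

```text
pics
{'clock': np.float64(0.0), 'joint_pos': array([-1.184,  0.333, -0.065,  1.461,  0.022,  1.35 , -0.089]), 'joint_velocities': array([-0.001, -0.   , -0.   , -0.   ,  0.001, -0.   , -0.002]), 'tau': array([ 0.0000e+00, -6.2544e+01,  4.9000e-02, -3.9162e+01,  1.6000e-02,
        9.0000e-03, -0.0000e+00]), 'position': array([0.249, 0.573, 0.404]), 'ee_rot': array([ 0.203,  0.979, -0.001, -0.   ]), 'ft_force': array([ 0.075,  0.19 , -0.346]), 'torque': array([0.017, 0.008, 0.007]), 'grasp_force': np.float64(0.0), 'grip_width': np.float64(0.997)}
scene {'vertical_fov': 44.258, 'cx': 248.94, 'cy': 193.46, 'R': [[0.195, 0.981, 0.001], [0.841, -0.167, -0.515], [-0.505, 0.101, -0.857]], 't': [0.071, -0.423, 1.793]}
stockbox [([0.604, 0.102, 0.126], 0.63)]
lid [([0.573, 0.11, 0.118], 0.6)]
lid_handle [([0.569, 0.105, 0.121], 0.76)]
carton_center [([0.593, 0.168, 0.192], 0.97)]
bin [([0.315, -0.326, 0.005], 0.9), ([0.258, 0.251, 0.012], 0.86), ([0.568, -0.192, 0.005], 0.8), ([0.489, -0.64, 0.003], 0.57)]
top {'vertical_fov': 44.425, 'cx': 248.692, 'cy': 195.28, 'R': [[-0.024, -1.0, 0.011], [-0.997, 0.023, -0.08], [0.08, -0.013, -0.997]], 't': [-0.19, 0.524, 1.78]}
stockbox [([0.545, 0.116, 0.116], 0.77)]
lid [([0.544, 0.122, 0.124], 0.83)]
lid_handle [([0.547, 0.119, 0.117], 0.72)]
carton_center [([0.575, 0.172, 0.208], 0.8), ([0.795, -0.145, 0.024], 0.66)]
bin [([0.489, -0.639, 0.002], 0.97), ([0.58, -0.195, 0.005], 0.95), ([0.321, -0.324, 0.003], 0.91), ([0.792, -0.144, 0.022], 0.35), ([0.548, 0.12, 0.118], 0.29)]
```

```bash
python3 - <<'E'
from h import *
for c in("scene","top"):
    im=cv2.imread(f"pics/{c}0.png");cv2.imwrite(f"pics/{c}0b.png",cv2.resize(im,(800,600),interpolation=cv2.INTER_CUBIC))
E
```

```text
(no output)
```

View pics/scene0b.png

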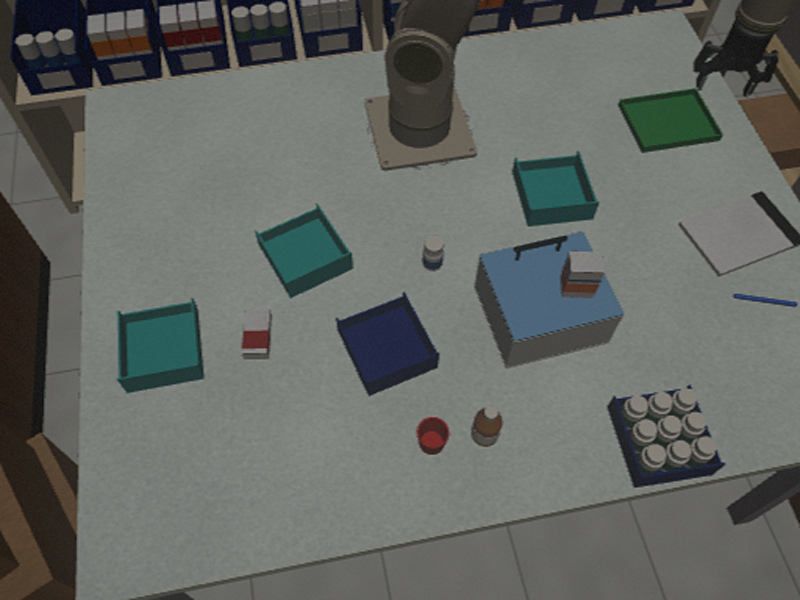

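View pics/top0b.png

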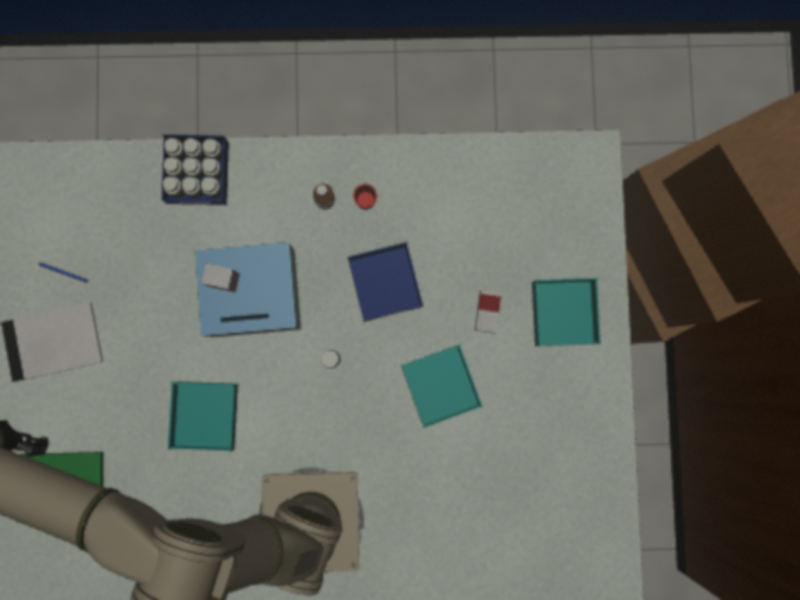

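The dark blue bins in the top view are at (385,282), which is empty, and (195,170), which is full of bottles. The turquoise look-alikes are at (565,312), (441,386) and (203,416). The one at (385,282) fits: it's dark blue, empty and on the opposite side from the stock box. The stock box is at (247,290), with the handle at (245,318) and the carton at (220,277). Next I'll fit poses by silhouette and confirm in a crop.

```bash
cat > fit.py <<'E'
from h import *
from scipy.optimize import minimize
def proj(c,X):
    p=viewer.camera_params(c);f=192/np.tan(np.radians(p["vertical_fov"])/2)
    Y=np.asarray(X)@np.array(p["R"]).T+np.array(p["t"]);return Y[:,:2]/Y[:,2:]*f+[p["cx"],p["cy"]]
def place(P,q): # q=x,y,yaw
    c,s=np.cos(q[2]),np.sin(q[2]);P=np.asarray(P,float)
    return np.c_[q[0]+c*P[:,0]-s*P[:,1],q[1]+s*P[:,0]+c*P[:,1],P[:,2]]
S=4
def sil(c,faces,q):
    m=np.zeros((384*S,512*S),np.uint8)
    for F in faces: cv2.fillPoly(m,[np.round((proj(c,place(F,q))+.5)*S*16).astype(int)],255,shift=4)
    return cv2.resize(m,(512,384),interpolation=cv2.INTER_AREA)/255.
def box(x,y,z0,z1):
    v=[(sx*x/2,sy*y/2,z) for z in(z0,z1) for sx,sy in((-1,-1),(1,-1),(1,1),(-1,1))]
    return [[v[i] for i in f] for f in((0,1,2,3),(4,5,6,7),(0,1,5,4),(1,2,6,5),(2,3,7,6),(3,0,4,7))]
def fit(masks,faces,q0):
    cost=lambda q:sum(np.abs(sil(c,faces,q)-m).sum()/m.sum() for c,m in masks.items())
    s=np.array([[0,0,0],[.015,0,0],[0,.015,0],[0,0,.15]])
    best=min((minimize(cost,np.add(q0,[0,0,d]),method="Nelder-Mead",options=dict(initial_simplex=np.add(q0,[0,0,d])+s,xatol=1e-4,fatol=1e-4)) for d in(-.2,0,.2)),key=lambda r:r.fun)
    return best.x,best.fun
E
cat > run.py <<'E'
from fit import *
ims={c:cv2.imread(f"pics/{c}0.png") for c in("scene","top")}
def blob(c,lo,hi,X):
    m=cv2.inRange(cv2.cvtColor(ims[c],cv2.COLOR_BGR2HSV),lo,hi)
    m=cv2.morphologyEx(m,cv2.MORPH_CLOSE,np.ones((3,3)))
    u=proj(c,[X])[0].round().astype(int);n,l=cv2.connectedComponents(m)
    return (l==l[u[1],u[0]]).astype(float),u
for c in ims:
    for nm,X in(("lid",(.52,.12,.119)),("bin",(.575,-.195,.004))):
        u=proj(c,[X])[0].round().astype(int);print(c,nm,u,cv2.cvtColor(ims[c],cv2.COLOR_BGR2HSV)[u[1],u[0]])
b=[];z=lambda y:[(-.08,y,0),(.08,y,0),(.08,y,.05),(-.08,y,.05)]
b=[z(-.075),z(.075)]+[[(x,-.075,0),(x,.075,0),(x,.075,h),(x,-.075,h)] for x,h in((.08,.06),(-.08,.035))]+[[(-.08,-.075,0),(.08,-.075,0),(.08,.075,0),(-.08,.075,0)]]
mb={c:blob(c,(110,90,25),(130,255,140),(.575,-.195,.004))[0] for c in ims}
print({c:m.sum() for c,m in mb.items()})
for k in(mb,{"top":mb["top"]},{"scene":mb["scene"]}): print("bin",fit(k,b,[.575,-.195,.25]))
ml={}
for c in ims:
    m=blob(c,(98,50,60),(112,255,255),(.52,.12,.119))[0];cn,_=cv2.findContours(m.astype(np.uint8),0,2)
    m=np.zeros((384,512),np.uint8);cv2.fillConvexPoly(m,cv2.convexHull(max(cn,key=cv2.contourArea)),1);ml[c]=m.astype(float)
l=box(.2,.22,.1105,.1185)[1:2]
for k in(ml,{"top":ml["top"]},{"scene":ml["scene"]}): print("lid",fit(k,l,[.55,.12,.05]))
x=cv2.resize(ims["top"][140:240,110:290],None,fx=4.4,fy=4.4,interpolation=cv2.INTER_CUBIC);cv2.imwrite("pics/crop1.png",x)
E
python3 run.py
```

```text
scene lid [344 171] [104  95 123]
scene bin [246 222] [114 118  69]
top lid [160 195] [102  80 146]
top bin [246 181] [113 116  90]
{'scene': np.float64(1707.0), 'top': np.float64(1444.0)}
bin (array([ 0.56998559, -0.19211811,  0.21296669]), np.float64(0.7187292644291349))Traceback (most recent call last):
  File "run.py", line 15, in <module>
    for k in(mb,{"top":mb["top"]},{"scene":mb["scene"]}): print("bin",fit(k,b,[.575,-.195,.25]))
                                                                      ~~~^^^^^^^^^^^^^^^^^^^^^^
  File "fit.py", line 20, in fit
    best=min((minimize(cost,np.add(q0,[0,0,d]),method="Nelder-Mead",options=dict(initial_simplex=np.add(q0,[0,0,d])+s,xatol=1e-4,fatol=1e-4)) for d in(-.2,0,.2)),key=lambda r:r.fun)
  File "fit.py", line 20, in <genexpr>
    best=min((minimize(cost,np.add(q0,[0,0,d]),method="Nelder-Mead",options=dict(initial_simplex=np.add(q0,[0,0,d])+s,xatol=1e-4,fatol=1e-4)) for d in(-.2,0,.2)),key=lambda r:r.fun)
              ~~~~~~~~^^^^^^^^^^^^^^^^^^^^^^^^^^^^^^^^^^^^^^^^^^^^^^^^^^^^^^^^^^^^^^^^^^^^^^^^^^^^^^^^^^^^^^^^^^^^^^^^^^^^^^^
[... 282 characters left out ...]
st=lambda q:sum(np.abs(sil(c,faces,q)-m).sum()/m.sum() for c,m in masks.items())
                  ~~~^^^^^^^^^^^^^^^^^^^^^^^^^^^^^^^^^^^^^^^^^^^^^^^^^^^^^^^^^^^^^^^^^
  File "fit.py", line 18, in <genexpr>
    cost=lambda q:sum(np.abs(sil(c,faces,q)-m).sum()/m.sum() for c,m in masks.items())
                             ~~~^^^^^^^^^^^
  File "fit.py", line 12, in sil
    for F in faces: cv2.fillPoly(m,[np.round((proj(c,place(F,q))+.5)*S*16).astype(int)],255,shift=4)
                                              ~~~~^^^^^^^^^^^^^^
  File "fit.py", line 4, in proj
    p=viewer.camera_params(c);f=192/np.tan(np.radians(p["vertical_fov"])/2)
ValueError: time passes only in moves, steps and waits
```

```bash
sed -i 's/^def proj/import functools\ncp=functools.cache(viewer.camera_params)\ndef proj/; s/p=viewer.camera_params(c);/p=cp(c);/' fit.py
sed -i 's/(110,90,25),(130,255,140)/(105,85,15),(135,255,160)/' run.py
python3 run.py; python3 - <<'E'
from h import *
im=cv2.imread('pics/scene0.png');print(cv2.cvtColor(im,cv2.COLOR_BGR2HSV)[205:256:4,246].tolist())
E
```

```text
scene lid [344 171] [104  95 123]
scene bin [246 222] [114 118  69]
top lid [160 195] [102  80 146]
top bin [246 181] [113 116  90]
{'scene': np.float64(1830.0), 'top': np.float64(1457.0)}
bin (array([ 0.56856185, -0.19302261,  0.19362224]), np.float64(0.6071469676716319))
bin (array([ 0.57913644, -0.19325667,  0.25952421]), np.float64(0.18343628460306566))
bin (array([ 0.55272051, -0.19292899,  0.19394174]), np.float64(0.4058094931961856))
lid (array([0.55889957, 0.13172351, 0.06789916]), np.float64(0.04580743437941234))
lid (array([0.55865831, 0.1313681 , 0.06301176]), np.float64(0.02321990474061592))
lid (array([0.55861054, 0.1318246 , 0.06822714]), np.float64(0.021862046481300357))
[[115, 122, 69], [115, 119, 71], [114, 139, 66], [115, 127, 66], [116, 133, 67], [115, 137, 67], [115, 129, 69], [115, 122, 69], [114, 122, 69], [114, 57, 45], [120, 54, 47], [78, 11, 114], [55, 12, 124]]
```

View pics/crop1.png

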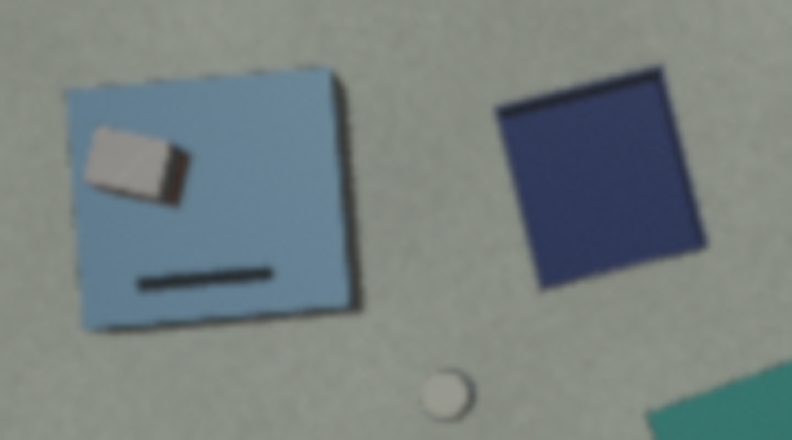

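The crop confirms the empty dark blue bin at crop (600,180) and the stock box, with the carton at crop (135,165) and the handle bar at (205,278). The lid fit agrees between both cameras. I'll redo the bin mask using darkness and fit the carton.

```bash
cat > run2.py <<'E'
from fit import *
ims={c:cv2.imread(f"pics/{c}0.png") for c in("scene","top")}
def pick(m,u):
    n,l=cv2.connectedComponents(m.astype(np.uint8));return (l==l[int(u[1]),int(u[0])]).astype(float)
z=lambda y:[(-.08,y,0),(.08,y,0),(.08,y,.05),(-.08,y,.05)]
b=[z(-.075),z(.075)]+[[(x,-.075,0),(x,.075,0),(x,.075,h),(x,-.075,h)] for x,h in((.08,.06),(-.08,.035))]+[[(-.08,-.075,0),(.08,-.075,0),(.08,.075,0),(-.08,.075,0)]]
mb={};mc={};q=(.5588,.1316,.0665)
for c,im in ims.items():
    h=cv2.cvtColor(im,cv2.COLOR_BGR2HSV).astype(int);u=proj(c,[(.575,-.195,.004)])[0]
    roi=np.zeros((384,512),bool);roi[int(u[1])-50:int(u[1])+50,int(u[0])-45:int(u[0])+45]=1
    m=((h[...,1]>55)|(h[...,2]<75))&roi; mb[c]=pick(m,u)
    lid=sil(c,box(.2,.22,.1105,.1185)[1:2],q)>.99
    lid=cv2.erode(lid.astype(np.uint8),np.ones((3,3)))>0
    m=lid&~((abs(h[...,0]-104)<7)&(h[...,1]>60)); mc[c]=pick(m,proj(c,[(.58,.172,.2)])[0])
    print(c,mb[c].sum(),mc[c].sum())
for k in(mb,{"top":mb["top"]},{"scene":mb["scene"]}): print("bin",fit(k,b,[.575,-.195,.25]))
cb=box(.045,.06,.1185,.2085)
for k in(mc,{"top":mc["top"]},{"scene":mc["scene"]}): print("carton",fit(k,cb,[.58,.172,-.2]))
E
python3 run2.py
```

```text
scene 2579.0 621.0
top 1591.0 343.0
bin (array([ 0.57452266, -0.19245716,  0.22472715]), np.float64(0.1147939523022072))
bin (array([ 0.5769551 , -0.19269112,  0.23596584]), np.float64(0.08298147668872702))
bin (array([ 0.57402328, -0.19275857,  0.22604908]), np.float64(0.025075838788404078))
carton (array([ 0.57931954,  0.17860079, -0.25598158]), np.float64(0.3192402058592013))
carton (array([ 0.58099799,  0.18005492, -0.23041889]), np.float64(0.06400274395472474))
carton (array([ 0.57737093,  0.17727865, -0.31387565]), np.float64(0.196059486596571))
```

```bash
cat > plan.py <<'E'
import sys
from h import *
# target TCP x y z, world yaw of tool y axis, rows
def go(x,y,z,yaw,n):
    o=manip.get_obs();R=Ro.from_quat(o["ee_rot"]);p=np.array(o["position"]);ty=R.as_matrix()[:,1]
    d=np.array([x,y,z])-p;s=(np.arctan2(ty[1],ty[0])-yaw+np.pi/2)%np.pi-np.pi/2 if n<0 else np.arctan2(ty[1],ty[0])-yaw
    n=abs(n);s=(s+np.pi)%(2*np.pi)-np.pi
    print("pos",p.round(4),"d",d.round(4),"spin",round(s,3),"tilt",R.as_matrix()[:,2].round(3),"F",np.round(o["ft_force"],1),"w",round(float(o["grip_width"]),3),"gf",round(float(o["grasp_force"]),1),"t",round(float(o["clock"]),2))
    for i in range(n):
        print((R.as_matrix().T@d/n*1000).round(1).tolist(),round(s/n,3)); R=R*Ro.from_rotvec([0,0,s/n])
if __name__=="__main__": a=list(map(float,sys.argv[1:]));go(*a[:4],int(a[4]))
E
python3 plan.py .580 .179 .440 -.24 15
```

```text
pos [0.249  0.5733 0.4047] d [ 0.331  -0.3943  0.0353] spin 1.401 tilt [ 0.  0. -1.] F [-0.6 -0.4 -0.1] w 1.0 gf 0.0 t 0.6
[-30.7, -15.3, -2.4] 0.093
[-32.0, -12.4, -2.4] 0.093
[-33.0, -9.3, -2.4] 0.093
[-33.7, -6.2, -2.4] 0.093
[-34.2, -3.1, -2.4] 0.093
[-34.3, 0.2, -2.4] 0.093
[-34.2, 3.4, -2.4] 0.093
[-33.7, 6.5, -2.4] 0.093
[-32.9, 9.6, -2.4] 0.093
[-31.9, 12.7, -2.4] 0.093
[-30.6, 15.6, -2.4] 0.093
[-29.0, 18.4, -2.4] 0.093
[-27.1, 21.0, -2.4] 0.093
[-25.1, 23.4, -2.4] 0.093
[-22.8, 25.7, -2.4] 0.093
```

{"fn": "arm_command", "kwargs": {
  "plan": [
    {"dp": [-31, -15, -5], "spin": 0.093},
    {"dp": [-32, -12, -5], "spin": 0.093},
    {"dp": [-33, -9, -5], "spin": 0.093},
    {"dp": [-34, -6, -5], "spin": 0.093},
    {"dp": [-34, -3, -5], "spin": 0.093}
  ],
  "grip": -1
}}

```text
clock: 1.1
position: [0.3612, 0.4417, 0.4301]
ee_rot: [0.425, 0.905, 0.0, -0.0]
ft_force: [0.4, -0.8, 0.6]
grip_width: 0.997
grasp_force: 0.0
```

{"fn": "arm_command", "kwargs": {
  "plan": [
    {"dp": [-34, 0, -5], "spin": 0.093},
    {"dp": [-34, 3, -5], "spin": 0.093},
    {"dp": [-34, 6, 0], "spin": 0.093},
    {"dp": [-33, 10, 0], "spin": 0.093},
    {"dp": [-32, 13, 0], "spin": 0.093}
  ]
}}

```text
clock: 1.6
position: [0.4716, 0.3102, 0.44]
ee_rot: [0.622, 0.783, 0.0, -0.0]
ft_force: [0.8, -0.1, 0.7]
grip_width: 1.002
grasp_force: 0.0
```

{"fn": "arm_command", "kwargs": {
  "plan": [
    {"dp": [-31, 16, 0], "spin": 0.093},
    {"dp": [-29, 18, 0], "spin": 0.093},
    {"dp": [-27, 21, 0], "spin": 0.093},
    {"dp": [-25, 23, 0], "spin": 0.093},
    {"dp": [-23, 26, 0], "spin": 0.093}
  ]
}}

```text
clock: 2.1
position: [0.5825, 0.1791, 0.4399]
ee_rot: [0.786, 0.618, 0.0, -0.0]
ft_force: [1.4, 0.8, 0.1]
grip_width: 1.0
grasp_force: 0.0
```

{"fn": "arm_command", "kwargs": {
  "plan": [
    {"dp": [0, 0, 0]},
    {"dp": [0, 0, 0]}
  ]
}}

```text
invalid input at $.plan[0]: expected keys dp, spin
```

```bash
python3 plan.py .580 .179 .440 -.24 1; python3 - <<'E'
from h import *
o=manip.get_obs();im=viewer.camera("wrist");p=viewer.camera_params("wrist")
T=np.eye(4);T[:3,:3]=Ro.from_quat(o["ee_rot"]).as_matrix();T[:3,3]=o["position"];T=T@np.array(p["T_tool_cam"])
f=192/np.tan(np.radians(p["vertical_fov"])/2);np.savez("w1.npz",T=T,f=f,c=[p["cx"],p["cy"]])
W=np.linalg.inv(T);c,s=np.cos(-.24),np.sin(-.24)
for cz in(.2085,.1185):
    P=np.array([[.58+c*a-s*b,.179+s*a+c*b,cz,1] for a,b in((-.0225,-.03),(.0225,-.03),(.0225,.03),(-.0225,.03))])@W.T
    u=(P[:,:2]/P[:,2:3]*f+[p["cx"],p["cy"]]);print(u.round(0).tolist());cv2.polylines(im,[u.round().astype(int)],True,(0,255,0))
# bar ends
q=(.5588,.1316,.0665);P=np.array([[q[0]-.07*np.cos(q[2])-b*np.sin(q[2]),q[1]-.07*np.sin(q[2])+b*np.cos(q[2]),.1535,1] for b in(-.05,.05)])@W.T
u=P[:,:2]/P[:,2:3]*f+[p["cx"],p["cy"]];cv2.polylines(im,[u.round().astype(int)],False,(0,0,255))
cv2.imwrite("pics/w1.png",cv2.resize(im,(800,600)))
print([(np.round(d["position"],3).tolist(),round(d["score"],2)) for d in finder.find_in("wrist","carton_center")])
E
```

```text
pos [0.5825 0.1791 0.4399] d [-0.0025 -0.0001  0.0001] spin 0.003 tilt [ 0.  0. -1.] F [1.4 0.8 0.1] w 1.0 gf 0.0 t 2.1
[-0.7, -2.4, -0.1] 0.003
[[225.0, 247.0], [284.0, 247.0], [286.0, 170.0], [223.0, 169.0]]
[[234.0, 210.0], [276.0, 210.0], [278.0, 153.0], [233.0, 153.0]]
[([0.582, 0.187, 0.213], 0.75)]
```

View pics/w1.png

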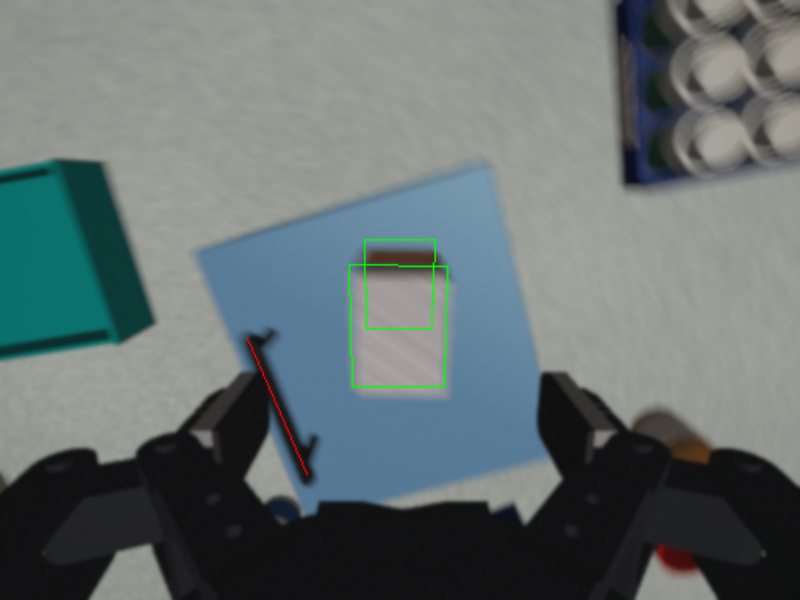

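The wrist view shows the carton top at about (402,332), within about 4 mm of the predicted green outline. The bar is within about 2 mm of its red line, and the fingers straddle the carton. Descending to grip.

{"fn": "arm_command", "kwargs": {
  "plan": [
    {"dp": [-2, -1, 20], "spin": 0},
    {"dp": [0, 0, 25], "spin": 0},
    {"dp": [0, 0, 25], "spin": 0},
    {"dp": [0, 0, 25], "spin": 0},
    {"dp": [0, 0, 16], "spin": 0}
  ]
}}

```text
clock: 2.7
position: [0.5796, 0.179, 0.3268]
ee_rot: [0.784, 0.62, -0.001, -0.0]
ft_force: [0.5, 0.1, 0.0]
grip_width: 0.996
grasp_force: 0.0
```

{"fn": "arm_command", "kwargs": {
  "plan": [
    {"dp": [0, 0, 0], "spin": 0},
    {"dp": [0, 0, 0], "spin": 0},
    {"dp": [0, 0, 0], "spin": 0},
    {"dp": [0, 0, 0], "spin": 0},
    {"dp": [0, 0, 0], "spin": 0}
  ],
  "grip": 1,
  "newtons": 30
}}

```text
clock: 3.2
position: [0.5807, 0.1787, 0.3301]
ee_rot: [0.785, 0.62, 0.001, 0.0]
ft_force: [-1.3, 0.4, 6.8]
grip_width: 0.523
grasp_force: 30.3
```

{"fn": "arm_command", "kwargs": {
  "plan": [
    {"dp": [0, 0, 0], "spin": 0},
    {"dp": [0, 0, 0], "spin": 0},
    {"dp": [0, 0, 0], "spin": 0},
    {"dp": [0, 0, 0], "spin": 0},
    {"dp": [0, 0, 0], "spin": 0}
  ]
}}

```text
clock: 3.7
position: [0.5807, 0.1787, 0.3301]
ee_rot: [0.785, 0.62, 0.001, 0.0]
ft_force: [-1.8, 0.5, 5.7]
grip_width: 0.521
grasp_force: 30.3
```

{"fn": "arm_command", "kwargs": {
  "plan": [
    {"dp": [0, 0, -10], "spin": 0},
    {"dp": [0, 0, -20], "spin": 0},
    {"dp": [0, 0, -25], "spin": 0},
    {"dp": [0, 0, -25], "spin": 0},
    {"dp": [0, 0, -20], "spin": 0}
  ]
}}

```text
clock: 4.2
position: [0.5804, 0.1782, 0.4309]
ee_rot: [0.785, 0.62, 0.001, 0.0]
ft_force: [1.0, -0.5, -0.8]
grip_width: 0.523
grasp_force: 29.8
```

```bash
python3 plan.py .575 -.1926 .43 .226 15
```

```text
pos [0.5804 0.1782 0.4309] d [-0.0054 -0.3708 -0.0009] spin -0.46 tilt [ 0.001  0.001 -1.   ] F [ 1.  -0.5 -0.8] w 0.523 gf 29.8 t 4.2
[-24.1, 5.4, 0.1] -0.031
[-24.3, 4.6, 0.1] -0.031
[-24.4, 3.9, 0.1] -0.031
[-24.5, 3.2, 0.1] -0.031
[-24.6, 2.4, 0.1] -0.031
[-24.7, 1.6, 0.1] -0.031
[-24.7, 0.9, 0.1] -0.031
[-24.7, 0.1, 0.1] -0.031
[-24.7, -0.6, 0.1] -0.031
[-24.7, -1.4, 0.1] -0.031
[-24.6, -2.1, 0.1] -0.031
[-24.6, -2.9, 0.1] -0.031
[-24.5, -3.7, 0.1] -0.031
[-24.3, -4.4, 0.1] -0.031
[-24.2, -5.1, 0.1] -0.031
```

{"fn": "arm_command", "kwargs": {
  "plan": [
    {"dp": [-24, 5.5, 0], "spin": -0.031},
    {"dp": [-24.5, 4.5, 0], "spin": -0.031},
    {"dp": [-24.5, 4, 0], "spin": -0.031},
    {"dp": [-24.5, 3, 0], "spin": -0.031},
    {"dp": [-24.5, 2.5, 0], "spin": -0.031}
  ]
}}

```text
clock: 4.7
position: [0.5785, 0.0536, 0.4294]
ee_rot: [0.734, 0.679, 0.0, 0.0]
ft_force: [0.5, 0.1, -1.4]
grip_width: 0.525
grasp_force: 29.8
```

{"fn": "arm_command", "kwargs": {
  "plan": [
    {"dp": [-24.5, 1.5, 0], "spin": -0.031},
    {"dp": [-24.5, 1, 0], "spin": -0.031},
    {"dp": [-24.5, 0, 0], "spin": -0.031},
    {"dp": [-24.5, -0.5, 0], "spin": -0.031},
    {"dp": [-24.5, -1.5, 0], "spin": -0.031}
  ]
}}

```text
clock: 5.2
position: [0.5769, -0.0689, 0.4294]
ee_rot: [0.679, 0.734, 0.0, 0.0]
ft_force: [0.3, -0.6, -1.5]
grip_width: 0.522
grasp_force: 29.8
```

{"fn": "arm_command", "kwargs": {
  "plan": [
    {"dp": [-24.5, -2, 0], "spin": -0.031},
    {"dp": [-24.5, -3, 0], "spin": -0.031},
    {"dp": [-24.5, -3.5, 0], "spin": -0.031},
    {"dp": [-24.5, -4.5, 0], "spin": -0.031},
    {"dp": [-24, -5, 0], "spin": -0.03}
  ]
}}

```text
clock: 5.7
position: [0.5758, -0.1924, 0.4294]
ee_rot: [0.621, 0.784, 0.0, 0.0]
ft_force: [0.0, -0.1, -0.6]
grip_width: 0.527
grasp_force: 29.7
```

{"fn": "arm_command", "kwargs": {
  "plan": [
    {"dp": [0, 0, 0], "spin": 0},
    {"dp": [0, 0, 0], "spin": 0},
    {"dp": [0, 0, 0], "spin": 0}
  ]
}}

```text
clock: 6.0
position: [0.5763, -0.1903, 0.4289]
ee_rot: [0.621, 0.784, 0.0, -0.0]
ft_force: [0.4, -0.2, -0.9]
grip_width: 0.526
grasp_force: 29.8
```

```bash
python3 plan.py .575 -.1926 .43 .226 1; python3 - <<'E'
from h import *
im=viewer.camera("scene");cv2.imwrite("pics/s2.png",cv2.resize(im[120:280,150:370],None,fx=3.6,fy=3.6))
E
```

```text
pos [ 0.5763 -0.1903  0.4289] d [-0.0013 -0.0023  0.0011] spin 0.005 tilt [ 0.     0.001 -1.   ] F [ 0.4 -0.2 -0.9] w 0.526 gf 29.8 t 6.0
[-2.0, -1.8, -1.1] 0.005
```

View pics/s2.png

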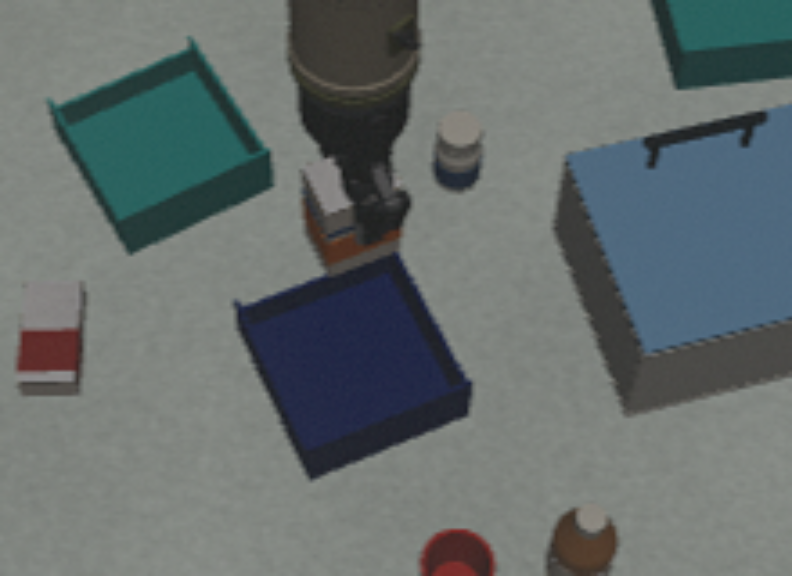

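The scene crop shows the carton upright in the fingers at (350,215). It appears nearer the robot than the bin only because it is raised. The handle and the other items are untouched. Descending.

{"fn": "arm_command", "kwargs": {
  "plan": [
    {"dp": [-2, -2, 25], "spin": 0.005},
    {"dp": [0, 0, 35], "spin": 0},
    {"dp": [0, 0, 35], "spin": 0},
    {"dp": [0, 0, 35], "spin": 0},
    {"dp": [0, 0, 30], "spin": 0}
  ]
}}

```text
clock: 6.55
position: [0.5745, -0.1923, 0.267]
ee_rot: [0.623, 0.783, 0.0, -0.0]
ft_force: [0.6, -0.0, -0.9]
grip_width: 0.524
grasp_force: 29.8
```

{"fn": "arm_command", "kwargs": {
  "plan": [
    {"dp": [0, 0, 20], "spin": 0},
    {"dp": [0, 0, 15], "spin": 0},
    {"dp": [0, 0, 6], "spin": 0},
    {"dp": [0, 0, 0], "spin": 0},
    {"dp": [0, 0, 0], "spin": 0}
  ]
}}

```text
clock: 7.05
position: [0.575, -0.1936, 0.2287]
ee_rot: [0.623, 0.782, 0.0, 0.001]
ft_force: [0.2, 0.1, -1.6]
grip_width: 0.525
grasp_force: 29.9
```

{"fn": "arm_command", "kwargs": {
  "plan": [
    {"dp": [0, 0, 5], "spin": 0},
    {"dp": [0, 0, 4], "spin": 0},
    {"dp": [0, 0, 3], "spin": 0},
    {"dp": [0, 0, 0], "spin": 0},
    {"dp": [0, 0, 0], "spin": 0}
  ]
}}

```text
clock: 7.55
position: [0.5746, -0.1937, 0.2157]
ee_rot: [0.623, 0.782, 0.0, -0.0]
ft_force: [-0.2, -0.1, -0.4]
grip_width: 0.519
grasp_force: 29.8
```

{"fn": "arm_command", "kwargs": {
  "plan": [
    {"dp": [0, 0, 1], "spin": 0},
    {"dp": [0, 0, 0], "spin": 0},
    {"dp": [0, 0, 0], "spin": 0}
  ]
}}

```text
clock: 7.85
position: [0.5746, -0.1938, 0.2156]
ee_rot: [0.623, 0.782, 0.0, -0.0]
ft_force: [-5.0, 1.5, 10.4]
grip_width: 0.525
grasp_force: 31.0
```

Contact with the floor is confirmed, so I'm releasing and rising.

{"fn": "arm_command", "kwargs": {
  "plan": [
    {"dp": [0, 0, 0], "spin": 0},
    {"dp": [0, 0, 0], "spin": 0},
    {"dp": [0, 0, 0], "spin": 0},
    {"dp": [0, 0, 0], "spin": 0},
    {"dp": [0, 0, 0], "spin": 0}
  ],
  "grip": -1
}}

```text
clock: 8.35
position: [0.5746, -0.1936, 0.2146]
ee_rot: [0.623, 0.782, -0.0, -0.0]
ft_force: [-0.8, 0.6, -0.2]
grip_width: 1.0
grasp_force: 0.0
```

{"fn": "arm_command", "kwargs": {
  "plan": [
    {"dp": [0, 0, -15], "spin": 0},
    {"dp": [0, 0, -25], "spin": 0},
    {"dp": [0, 0, -40], "spin": 0},
    {"dp": [0, 0, -45], "spin": 0},
    {"dp": [0, 0, -45], "spin": 0}
  ]
}}

```text
clock: 8.85
position: [0.5741, -0.1938, 0.3876]
ee_rot: [0.623, 0.782, 0.0, 0.0]
ft_force: [1.4, 0.4, 0.3]
grip_width: 1.004
grasp_force: 0.0
```

```bash
python3 - <<'E'
from h import *
q=np.array([.5588,.1316,.0665]);c,s=np.cos(q[2]),np.sin(q[2])
print("bar",q[0]-.07*c,q[1]-.07*s)
im=viewer.camera("top");cv2.imwrite("pics/t3.png",im)
E
python3 plan.py .489 .127 .375 .0665 13
```

```text
bar 0.4889547217192134 0.12694843017041693
pos [ 0.5752 -0.1948  0.3958] d [-0.0862  0.3218 -0.0208] spin 0.158 tilt [ 0.011 -0.002 -1.   ] F [ 1.4 -0.6  7. ] w 0.997 gf 0.0 t 8.9
[25.6, -1.0, 1.5] 0.012
[25.6, -1.3, 1.5] 0.012
[25.6, -1.6, 1.5] 0.012
[25.6, -1.9, 1.5] 0.012
[25.5, -2.2, 1.5] 0.012
[25.5, -2.5, 1.5] 0.012
[25.5, -2.8, 1.5] 0.012
[25.4, -3.1, 1.5] 0.012
[25.4, -3.5, 1.5] 0.012
[25.4, -3.8, 1.5] 0.012
[25.3, -4.1, 1.5] 0.012
[25.3, -4.4, 1.5] 0.012
[25.2, -4.7, 1.5] 0.012
```

{"fn": "arm_command", "kwargs": {
  "plan": [
    {"dp": [25.5, -1, 0], "spin": 0.012},
    {"dp": [25.5, -1.5, 0], "spin": 0.012},
    {"dp": [25.5, -1.5, 0], "spin": 0.012},
    {"dp": [25.5, -2, 0], "spin": 0.012},
    {"dp": [25.5, -2, 0], "spin": 0.012}
  ]
}}

```text
clock: 9.4
position: [0.5408, -0.0696, 0.3856]
ee_rot: [0.647, 0.763, 0.0, 0.0]
ft_force: [0.4, 0.2, 0.0]
grip_width: 1.0
grasp_force: 0.0
```

{"fn": "arm_command", "kwargs": {
  "plan": [
    {"dp": [25.5, -2.5, 0], "spin": 0.012},
    {"dp": [25.5, -3, 0], "spin": 0.012},
    {"dp": [25.5, -3, 0], "spin": 0.012},
    {"dp": [25.5, -3.5, 0], "spin": 0.012},
    {"dp": [25.5, -4, 0], "spin": 0.012}
  ]
}}

```text
clock: 9.9
position: [0.5071, 0.0544, 0.3857]
ee_rot: [0.669, 0.743, 0.001, 0.0]
ft_force: [0.3, 0.6, -0.4]
grip_width: 1.001
grasp_force: 0.0
```

{"fn": "arm_command", "kwargs": {
  "plan": [
    {"dp": [25.5, -4, 0], "spin": 0.012},
    {"dp": [25.5, -4.5, 0], "spin": 0.012},
    {"dp": [25, -4.5, 0], "spin": 0.012},
    {"dp": [0, 0, 0], "spin": 0},
    {"dp": [0, 0, 0], "spin": 0}
  ]
}}

```text
clock: 10.4
position: [0.4875, 0.1281, 0.3854]
ee_rot: [0.682, 0.731, 0.0, 0.0]
ft_force: [-0.0, -1.1, 1.1]
grip_width: 1.0
grasp_force: 0.0
```

```bash
python3 plan.py .489 .127 .375 .0665 1; python3 - <<'E'
from h import *
o=manip.get_obs();im=viewer.camera("wrist");p=viewer.camera_params("wrist")
T=np.eye(4);T[:3,:3]=Ro.from_quat(o["ee_rot"]).as_matrix();T[:3,3]=o["position"];T=T@np.array(p["T_tool_cam"])
f=192/np.tan(np.radians(p["vertical_fov"])/2)
W=np.linalg.inv(T)
q=(.5588,.1316,.0665);P=np.array([[q[0]-.07*np.cos(q[2])-b*np.sin(q[2]),q[1]-.07*np.sin(q[2])+b*np.cos(q[2]),.1535,1] for b in(-.05,.05)])@W.T
u=P[:,:2]/P[:,2:3]*f+[p["cx"],p["cy"]];print(u,f/P[:,2]/1000)
g=im.copy();cv2.polylines(g,[u.round().astype(int)],False,(0,0,255))
top=viewer.camera("top")[140:240,110:290]
a=cv2.resize(g,(440,330));b=cv2.resize(top,(360,200),interpolation=cv2.INTER_CUBIC)
cv=np.zeros((330,800,3),np.uint8);cv[:,:440]=a;cv[:200,440:]=b
cv2.imwrite("pics/w4.png",cv)
E
```

```text
pos [0.4875 0.1281 0.3854] d [ 0.0015 -0.0011 -0.0104] spin 0.003 tilt [ 0.001  0.    -1.   ] F [-0.  -1.1  1.1] w 1.0 gf 0.0 t 10.4
[-1.2, 1.4, 10.4] 0.003
[[259.02751966 270.5410572 ]
 [259.77294406 141.59254719]] [1.27356997 1.44208423]
```

View pics/w4.png

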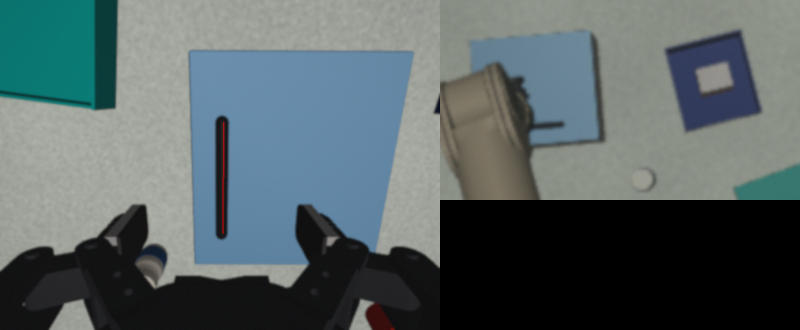

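The composite shows the carton upright in the blue bin at (714,77) and the bar at (222,178) in the wrist view, between the fingers and within about 1 mm of the prediction. Descending onto the bar.

{"fn": "arm_command", "kwargs": {
  "plan": [
    {"dp": [0, 0, 12], "spin": 0.003},
    {"dp": [0, 0, 18], "spin": 0},
    {"dp": [0, 0, 18], "spin": 0},
    {"dp": [0, 0, 15], "spin": 0},
    {"dp": [0, 0, 6], "spin": 0}
  ]
}}

```text
clock: 11.0
position: [0.4871, 0.1273, 0.3136]
ee_rot: [0.684, 0.73, -0.001, -0.0]
ft_force: [-0.1, 0.3, -0.0]
grip_width: 0.999
grasp_force: 0.0
```

{"fn": "arm_command", "kwargs": {
  "plan": [
    {"dp": [0, 0, 0], "spin": 0},
    {"dp": [0, 0, 0], "spin": 0},
    {"dp": [0, 0, 0], "spin": 0},
    {"dp": [0, 0, 0], "spin": 0},
    {"dp": [0, 0, 0], "spin": 0}
  ],
  "grip": 1,
  "newtons": 40
}}

```text
clock: 11.5
position: [0.4876, 0.1283, 0.3161]
ee_rot: [0.683, 0.73, 0.0, 0.0]
ft_force: [0.8, 0.3, 0.4]
grip_width: 0.145
grasp_force: 0.0
```

{"fn": "arm_command", "kwargs": {
  "plan": [
    {"dp": [0, 0, 0], "spin": 0},
    {"dp": [0, 0, 0], "spin": 0},
    {"dp": [0, 0, 0], "spin": 0},
    {"dp": [0, 0, 0], "spin": 0},
    {"dp": [0, 0, 0], "spin": 0}
  ]
}}

```text
clock: 12.0
position: [0.4876, 0.1282, 0.3161]
ee_rot: [0.683, 0.73, 0.0, 0.0]
ft_force: [-2.8, 0.0, 6.1]
grip_width: 0.108
grasp_force: 39.2
```

```bash
python3 plan.py .489 .127 .3165 .0665 1; cat > arc.py <<'E'
from h import *
# arc displacement (box x, z) from closed to angle
r,a0=np.hypot(.170,.043),np.arctan2(.043,.170)
P=lambda t:np.array([-r*np.cos(a0+t),r*np.sin(a0+t)])*1000
th=np.radians(np.arange(0,61,3));D=np.diff([P(t) for t in th],axis=0)
print(D.round(1).tolist(),(P(np.radians(60))-P(0)).round(1))
E
python3 arc.py
```

```text
pos [0.4876 0.1282 0.3161] d [ 0.0014 -0.0012  0.0004] spin -0.0 tilt [ 0.  0. -1.] F [-2.8  0.   6.1] w 0.108 gf 39.2 t 12.0
[-1.3, 1.3, -0.4] -0.0
[[2.5, 8.8], [2.9, 8.7], [3.4, 8.5], [3.8, 8.3], [4.3, 8.1], [4.7, 7.9], [5.1, 7.6], [5.5, 7.4], [5.9, 7.1], [6.2, 6.7], [6.6, 6.4], [6.9, 6.1], [7.2, 5.7], [7.5, 5.3], [7.8, 4.9], [8.0, 4.5], [8.2, 4.1], [8.4, 3.6], [8.6, 3.2], [8.8, 2.7]] [122.2 125.7]
```

{"fn": "arm_command", "kwargs": {
  "plan": [
    {"dp": [0, 2.5, -9], "spin": 0},
    {"dp": [0, 3, -8.5], "spin": 0},
    {"dp": [0, 3.5, -8.5], "spin": 0},
    {"dp": [0, 4, -8.5], "spin": 0},
    {"dp": [0, 4, -8], "spin": 0}
  ]
}}

```text
clock: 12.5
position: [0.5043, 0.1294, 0.3587]
ee_rot: [0.683, 0.73, -0.001, -0.001]
ft_force: [-4.6, 0.1, -1.8]
grip_width: 0.108
grasp_force: 38.9
```

```bash
python3 plan.py .489 .127 .3165 .0665 1
```

```text
pos [0.5043 0.1294 0.3587] d [-0.0153 -0.0024 -0.0422] spin -0.0 tilt [-0.002 -0.    -1.   ] F [-4.6  0.1 -1.8] w 0.108 gf 38.9 t 12.5
[-1.4, -15.3, 42.3] -0.0
```

Low forces and the lid is following, so I'll continue to about 45° and then finish.

{"fn": "arm_command", "kwargs": {
  "plan": [
    {"dp": [0, 4.5, -8], "spin": 0},
    {"dp": [0, 5, -7.5], "spin": 0},
    {"dp": [0, 5.5, -7.5], "spin": 0},
    {"dp": [0, 6, -7], "spin": 0},
    {"dp": [0, 6, -7], "spin": 0}
  ]
}}

```text
clock: 13.0
position: [0.5309, 0.1311, 0.3962]
ee_rot: [0.683, 0.73, -0.001, -0.001]
ft_force: [-10.2, -0.9, 4.8]
grip_width: 0.111
grasp_force: 39.0
```

{"fn": "arm_command", "kwargs": {
  "plan": [
    {"dp": [0, 6.5, -6.5], "spin": 0},
    {"dp": [0, 7, -6], "spin": 0},
    {"dp": [0, 7, -5.5], "spin": 0},
    {"dp": [0, 7.5, -5.5], "spin": 0},
    {"dp": [0, 8, -5], "spin": 0}
  ]
}}

```text
clock: 13.5
position: [0.5673, 0.1334, 0.4259]
ee_rot: [0.683, 0.73, 0.0, -0.0]
ft_force: [-9.3, -1.0, 12.4]
grip_width: 0.105
grasp_force: 40.7
```

```bash
python3 - <<'E'
from h import *
o=manip.get_obs();c,s=np.cos(.0665),np.sin(.0665)
d=np.array(o["position"])-[.4876,.1282,.3161];x=d[0]*c+d[1]*s
print("box dx,dy,dz",(x*1000).round(1),((d[1]*c-d[0]*s)*1000).round(1),(d[2]*1000).round(1),"angle",np.degrees(np.arctan2(.043+d[2],.170-x)-np.arctan2(.043,.170)),"r",np.hypot(.043+d[2],.17-x), o["ft_force"].round(1),o["grip_width"],o["grasp_force"])
E
```

```text
box dx,dy,dz 79.8 -0.1 109.8 angle 45.26258300036484 r 0.17743689434067753 [-9.3 -1.  12.4] 0.10543442843769715 40.730963945388794
```

{"fn": "arm_command", "kwargs": {
  "plan": [
    {"dp": [0, 8, -4.5], "spin": 0},
    {"dp": [0, 8, -4], "spin": 0},
    {"dp": [0, 8.5, -3.5], "spin": 0},
    {"dp": [0, 8.5, -2.5], "spin": 0},
    {"dp": [0, 8.5, -2], "spin": 0}
  ]
}}

```text
clock: 14.0
position: [0.6092, 0.1362, 0.4429]
ee_rot: [0.683, 0.73, 0.001, 0.0]
ft_force: [-7.1, -0.8, 15.3]
grip_width: 0.109
grasp_force: 42.2
```

{"fn": "arm_command", "kwargs": {
  "plan": [
    {"dp": [0, 0, 0], "spin": 0},
    {"dp": [0, 0, 0], "spin": 0},
    {"dp": [0, 0, 0], "spin": 0}
  ]
}}

```text
clock: 14.3
position: [0.6091, 0.1362, 0.4429]
ee_rot: [0.683, 0.73, 0.001, 0.001]
ft_force: [-5.1, -1.4, 10.5]
grip_width: 0.109
grasp_force: 41.9
```

```bash
cat > ang.py <<'E'
from fit import *
o=manip.get_obs();c,s=np.cos(.0665),np.sin(.0665)
d=np.array(o["position"])-[.4876,.1282,.3161];x=d[0]*c+d[1]*s
print("box dx,dy,dz",(x*1000).round(1),((d[1]*c-d[0]*s)*1000).round(1),(d[2]*1000).round(1),"angle",np.degrees(np.arctan2(.043+d[2],.170-x)-np.arctan2(.043,.170)).round(2),"r",np.hypot(.043+d[2],.17-x).round(4), o["ft_force"].round(1),o["grip_width"],o["grasp_force"])
def lidpts(th):
    L=[(-.2,-.11,0),(-.2,.11,0),(0,.11,0),(0,-.11,0)];P=np.array(L)
    # bottom face z=0 and top z=.008 about hinge
    f=lambda z:np.c_[.1+P[:,0]*np.cos(th)+z*np.sin(th),P[:,1],.1105-P[:,0]*np.sin(th)+z*np.cos(th)]
    return f(0),f(.008)
out=[]
for cam in("scene","top"):
    im=viewer.camera(cam);cv2.imwrite(f"pics/{cam}5raw.png",im)
    g=cv2.resize(im,None,fx=3,fy=3,interpolation=cv2.INTER_CUBIC)
    for th,col in((55,(0,0,255)),(60,(0,255,0)),(65,(255,0,255))):
        for F in lidpts(np.radians(th)): cv2.polylines(g,[((proj(cam,place(F,(.5588,.1316,.0665)))+.5)*3).round().astype(int)],True,col)
    u=(proj(cam,[(.62,.13,.2)])[0]*3).astype(int);out.append(g[u[1]-200:u[1]+200,u[0]-200:u[0]+200])
cv2.imwrite("pics/a5.png",np.hstack(out))
E
python3 ang.py
```

```text
box dx,dy,dz 121.8 -0.1 126.8 angle 59.95 r 0.1766 [-5.1 -1.4 10.5] 0.10943135176272158 41.94765508174896
```

View pics/a5.png

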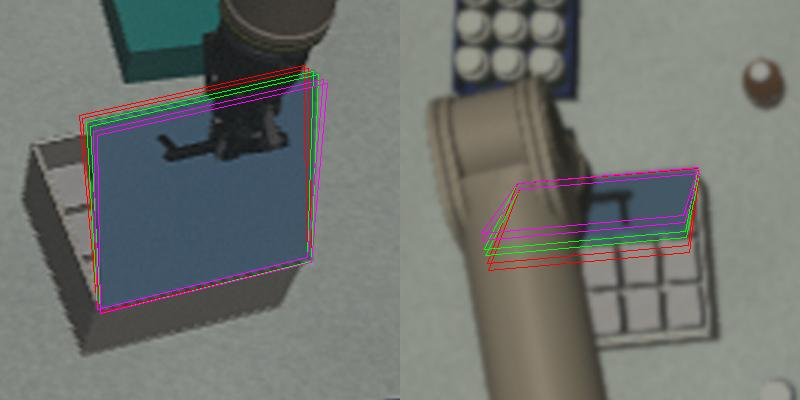

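The composite shows the lid open close to the 60° (green) outline in both views. I'll quantify the edge.

```bash
cat > edge.py <<'E'
from fit import *
def P(th,b,z,a=-.2): return place([[.1+a*np.cos(th)+z*np.sin(th),b,.1105-a*np.sin(th)+z*np.cos(th)]],(.5588,.1316,.0665))
def edge(cam,bs,z):
    im=cv2.imread(f"pics/{cam}5raw.png").astype(np.float32);B=cv2.GaussianBlur(im[...,0]-im[...,2],(0,0),.7)
    ths=np.radians(np.arange(50,70,.25));R=[]
    for b in bs:
        u=np.array([proj(cam,P(t,b,z))[0] for t in ths],np.float32)
        v=cv2.remap(B,u[:,:1].copy(),u[:,1:].copy(),cv2.INTER_LINEAR).ravel()
        # subpixel half-level crossing
        h=(v.max()+v.min())/2;i=np.where(np.diff(np.sign(v-h)))[0]
        R.append((b,np.degrees(ths[i]).tolist(),round(float(v.min())),round(float(v.max()))))
    for r in R: print(cam,z,r)
edge("scene",[-.1,-.08,-.06,.06,.08,.1],.008);edge("top",[-.1,-.085,-.07,-.05],.0);edge("scene",[.08],0);edge("top",[-.085],.008)
E
python3 edge.py
```

```text
scene 0.008 (-0.1, [57.5], -1, 39)
scene 0.008 (-0.08, [57.5], -1, 41)
scene 0.008 (-0.06, [57.5], 0, 40)
scene 0.008 (0.06, [67.5], 2, 34)
scene 0.008 (0.08, [62.50000000000001], 2, 38)
scene 0.008 (0.1, [57.25, 64.5], -1, 41)
top 0.0 (-0.1, [59.99999999999999], -7, 35)
top 0.0 (-0.085, [60.5], -8, 36)
top 0.0 (-0.07, [60.25000000000001], -7, 35)
top 0.0 (-0.05, [60.25000000000001], -7, 36)
scene 0 (0.08, [64.75], 2, 38)
top 0.008 (-0.085, [58.25], -8, 37)
```

The lid edge gives 59.75° from the scene view, 60.25° from the top view and 59.95° from kinematics. I'll check steadiness and the carton once more.

{"fn": "arm_command", "kwargs": {
  "plan": [
    {"dp": [0, 0, 0], "spin": 0},
    {"dp": [0, 0, 0], "spin": 0},
    {"dp": [0, 0, 0], "spin": 0},
    {"dp": [0, 0, 0], "spin": 0},
    {"dp": [0, 0, 0], "spin": 0}
  ]
}}

```text
clock: 14.9
position: [0.609, 0.1361, 0.4429]
ee_rot: [0.683, 0.73, 0.001, 0.001]
ft_force: [-4.6, 0.1, 11.3]
grip_width: 0.108
grasp_force: 41.9
```

```bash
python3 ang.py; python3 edge.py | grep top; python3 - <<'E'
from h import *
print([(np.round(d["position"],3).tolist(),round(d["score"],2)) for d in finder.find_in("top","carton_center")])
a=cv2.imread("pics/scene5raw.png")[150:270,190:310];cv2.imwrite("pics/fin.png",cv2.resize(a,None,fx=4,fy=4,interpolation=cv2.INTER_CUBIC))
E
```

```text
box dx,dy,dz 121.7 -0.2 126.8 angle 59.93 r 0.1766 [-4.6  0.1 11.3] 0.10812522006090095 41.93566024303436
top 0.0 (-0.1, [59.99999999999999], -7, 34)
top 0.0 (-0.085, [60.5], -7, 37)
top 0.0 (-0.07, [60.25000000000001], -7, 35)
top 0.0 (-0.05, [60.25000000000001], -8, 37)
top 0.008 (-0.085, [58.25], -7, 37)
[([0.568, -0.199, 0.088], 0.8), ([0.776, -0.049, 0.077], 0.37), ([0.498, -0.441, 0.029], 0.35)]
```

View pics/fin.png

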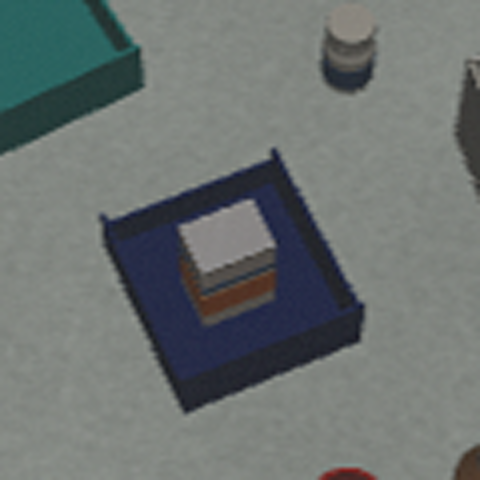

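The carton stands upright in the blue bin at crop (230,265), and the lid is steady at 60°. Handing in.

```bash
python3 -c "
from h import *
print(manip.hand_in())"
```

```text
the job is handed in; nothing more can be done
None
```

The carton stands upright and released in the blue bin, and the gripper is holding the lid steady at about 60° (measured between 59.75° and 60.25°); the job is handed in at about 15 s.

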